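# Lift the formed bracket out of its open die into the tray

### The arm

A 7-joint arm with a two-finger parallel gripper is mounted at the origin on the work surface. World frame = base frame: x ahead of the robot, y to its left, z up, the work surface at z = 0. Lengths are in mm, angles in rad, forces in N, time in s.
With the tool pointing down it reaches from about 425 to 950 mm from the base axis. Payload 4.7 kg.
Tool frame: the origin (TCP) lies on the front face of the gripper's body, between the roots of the fingers; the fingertips stand 70 mm ahead of it and the grasp point (between the pads) lies 51 mm ahead of it; x points along the fingers, z is the direction in which the jaws open and shut, and the axes are right-handed (so a half turn about x gives the same grasp; the last joint's range is limited). The gripper opens to 87 mm and grips with 3 to 60 N. Pads are 19 mm wide; open, the fingers measure 117 mm over their backs; the gripper's body (75 mm by 190 mm) begins 51 mm behind the grasp point.
Start: joints at [-1.345, 0.469, -0.049, 1.532, 0.024, 1.141, -0.082], TCP at [170.094, 653.231, 292.273] pointing down, gripper open.
Joint ranges: [-2.59, 2.59], [-0.33, 1.99], [-1.39, 1.29], [0.1, 2.45], [-1.04, 4.18], [0.21, 1.99], [-2.66, 2.66]. Speed limits (rad/s): [2.57, 2.57, 3.14, 3.14, 3.14, 3.14, 3.14].

### API

Orientations are given as a unit quaternion [w, x, y, z].
In Python, from bench import manip, capture, camera_model, order gives the robot as it stands.
- The arm moves only by the tool jog_arm, never from a script. Its argument "plan" is a list of rows, each an object with "travel": the shift along the world's x, y, z in cm, a list of three; "delta_rot": the turn, a rotation vector about the world's x, y, z in units of 6 degrees (1.0 is 6 degrees), a list of three; "grip": the closure, from 0 (fully open) to 1 (shut). A call has 1 to 20 rows; each row shifts and turns the commanded pose from where the row before left it; what a row does not reach is not made up. A row lasts 1/12 s, in which the tool goes at most 41.7 mm and 7.16 degrees, less where a joint would pass 70% of its speed; a pose out of reach is approached as far as the arm can. A call with a gripper value outside its range is refused whole. The fingers move at their own pace and stop on an object; the grip force is fixed at half the most. Time passes only in rows, so rows that do not move let the fingers close. It gives the time, the measured TCP pose, the force and the opening at its end, in the units of the state.
- manip.read_state(): the state, without advancing time (a new reading comes with each control period).
- capture(name): name is "scene" or "side" or "wrist"; returns the picture (480x640x3 uint8, red, green, blue); there is no depth.
- camera_model(name): a dict with "fovy" (degrees; the focal length in pixels is half the picture's height over the tangent of half this angle, whatever the lens; pixels are square), "cx", "cy" (the principal point, pixels), "T" (4x4, takes a point from camera to world coordinates). Camera axes: x right, y down, z forward; pixel columns grow to the right and rows downward; lengths in mm; the calibration is good to about 2 mm. The wrist camera is an equidistant fisheye: a pixel r from the principal point sees the ray r / f radians off the axis. A picture is of the moment at which its call begins: read the wrist's pose just before it. camera_model takes no time and is no camera call; for the wrist camera it gives the pose at the moment of the call.
- order.sign_off(): hands the job in, once; it reports no verdict.
The state is a dict: "time_s": time; "q": joint angles; "qvel": joint speeds; "joint_efforts": joint torques, N m; "eef_pos": TCP position; "orientation": TCP orientation; "ft_force": force on the tool from outside, world axes, zero at the start; "wrist_torque": the same for the moment, N m; "finger_gap": finger opening in mm.
Only numpy, scipy, OpenCV 4.12 (cv2) and the standard library are available. Lean on these libraries where they do the work, as an engineer would, in place of code of your own. Each camera call takes 0.05 s, during which the arm holds its last target.

### The job

Lift the bracket with the oblong foot out of its open die (not the spare one already lying on the bench) with the gripper and set it down flat on its foot, boss upward, inside the shallow black tray; set it down rather than letting it fall. Leave the round cap sitting in the other die.

Things in the scene. Friction and masses are not known exactly. Their poses are not given: they have to be found in the camera images.
- bracket_mid (a point): Centre (half-way up, on the boss axis) of the loose aluminium bracket in the die: foot 100 (x) x 44 (y) mm, 12 mm thick, with a round boss of 34 mm diameter, 45 mm tall, on its middle; 57 mm overall; the point is 16.5 mm above the foot's top. z up along the boss. About 0.25 kg. Grip the boss from above, closing along y. An identical spare lies out on the bench: not that one.
- bracket_die: Fixed open lower die holding the bracket: steel shoe 160 (x) x 110 x 18 mm with a dark block 130 x 84 mm, top face 52 mm above the bench. Rectangular cavity 104 (x) x 48 mm, 16 mm deep, centred; the bracket's foot lies in it, its top 4 mm below the face, the boss standing 41 mm above the face. Origin: centre of the shoe's underside; z up.
- tray: The fixed shallow open tray of black plastic, empty: 190 (x) x 150 (y) x 25 mm high outside, walls and floor 4 mm thick, so 182 x 142 mm inside. Origin: centre of its underside on the bench; x along the longer side, z up.
- cap_mid (a point): Centre (half-way up) of the round aluminium cap in the other die, which stays there: a round foot of 64 mm diameter, 12 mm thick, with the same boss (34 mm diameter, 45 mm tall), 57 mm overall, z up. Its die has the same outside sizes as the bracket's die, with a round cavity 16 mm deep.
Mind the look-alikes: they are no part of the job. Leave any green look-alike of the part that bears bracket_mid alone. Several things have the shape of the tray; the one meant has the colours described above.

How it is judged (in metres and radians):
On the way:
1. the bracket, held by the gripper, is raised clear of the cavity (18 mm or more above its seat) (z of bracket_mid in the frame of bracket_die above 0.0825 m and contact force between the fingers and bracket above 0.3 N), for 0.1 s.
At the end, for the whole second after the job is handed in: The bracket stands on its foot on the tray's floor inside the walls (foot within 6 mm of the floor, boss upright within 10 degrees), released and at rest; the cap is still in its die, within 15 mm of where it was (x of bracket_mid in the frame of tray between -0.075 and 0.075 m and y of bracket_mid in the frame of tray between -0.055 and 0.055 m and z of bracket_mid in the frame of tray between 0.0265 and 0.0385 m and angle between bracket_mid's own z axis and vertical below 0.17 rad and linear speed of bracket below 0.02 m/s and contact force between the fingers and bracket below 0.1 N and distance of cap_mid from where it was at the start of the episode below 0.015 m); the robot touches nothing.
It fails at once if the bracket falls or is thrown: it moves faster than 0.7 m/s (a free drop of about 25 mm) while the gripper is not touching it (linear speed of bracket above 0.7 m/s and contact force between the fingers and bracket below 0.05 N).
It fails at once if the round cap is taken out of its die (moved 15 mm or more) (distance of cap_mid from where it was at the start of the episode above 0.015 m).
It also fails if it takes over 40 s, if anything falls off the work surface, if the arm or the gripper's body presses on something with over 40 N, if the wrist force passes 120 N, or if a joint passes its speed limit or range.

## Working session

There is one attempt and no reset: what is moved stays moved. The work goes in short steps, Python scripts to look and compute and a tool call to move; the robot and the scene stay as the last step left them, time stands still between calls to the robot, and variables do not carry over. Pictures are saved under pics/ and viewed, and the job is handed in when it is done.

Besides the shell and the picture viewer there is one more tool, called as name([rows], argument=value, ...), one row to a line, values as JSON. jog_arm: Moves the arm, as the interface text tells. Its arguments: {"type":"object","properties":{"plan":{"type":"array"}},"required":["plan"]}

```bash
mkdir -p pics; python3 - <<'E'
from bench import manip, capture, camera_model, order
import cv2,numpy as np
for n in ["scene","side","wrist"]:
    c=camera_model(n); im=capture(n); cv2.imwrite(f"pics/{n}0.png",im[:,:,::-1]); print(n,c["fovy"],c["cx"],c["cy"],np.round(c["T"],3).tolist())
s=manip.read_state();print({k:np.round(v,3).tolist() for k,v in s.items()})
E
```

```text
scene 55.23109980607426 321.10496718895604 234.34851608688814 [[-0.351, 0.562, -0.749, 1120.493], [0.936, 0.191, -0.295, 294.385], [-0.023, -0.805, -0.593, 603.921], [0.0, 0.0, 0.0, 1.0]]
side 54.86238580420956 317.0633002043105 240.41661913628897 [[0.982, -0.111, 0.156, 320.864], [-0.19, -0.467, 0.863, -730.981], [-0.023, -0.877, -0.48, 487.149], [0.0, 0.0, 0.0, 1.0]]
wrist 65.70646984690485 317.75478002923495 239.85603494072362 [[0.252, 0.923, 0.289, 89.303], [0.968, -0.24, -0.078, 672.46], [-0.002, 0.3, -0.954, 383.02], [0.0, 0.0, 0.0, 1.0]]
{'time_s': 0.15, 'q': [-1.345, 0.469, -0.049, 1.533, 0.024, 1.141, -0.082], 'qvel': [0.001, -0.003, 0.0, -0.003, 0.002, 0.001, -0.001], 'joint_efforts': [0.001, -50.843, -0.081, -23.642, -0.061, 0.036, 0.0], 'eef_pos': [170.033, 652.882, 291.456], 'orientation': [0.559, -0.433, 0.56, 0.432], 'ft_force': [0.33, 0.175, -0.165], 'wrist_torque': [-0.022, 0.026, 0.001], 'finger_gap': 86.984}
```

View pics/scene0.png

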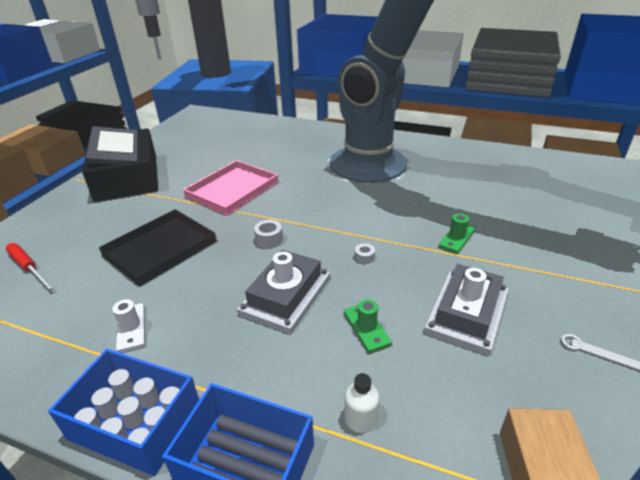

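View pics/side0.png

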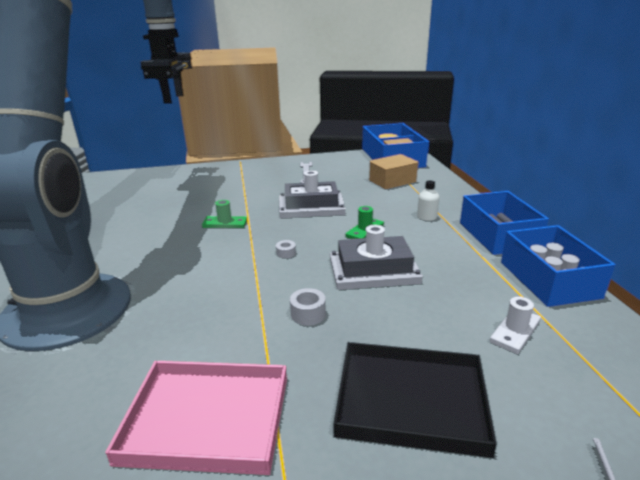

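View pics/wrist0.png

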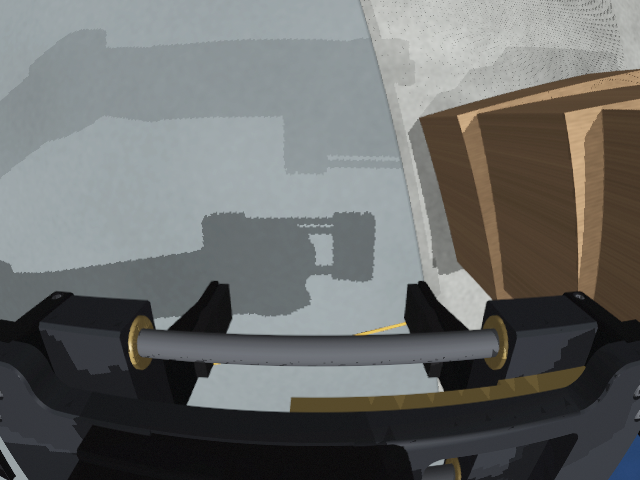

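Scene view, things that could be mistaken for the target:
- Target: bracket in the right die, scene (473,290), side (311,185), with a light oblong foot.
- Cap: left die, scene (283,268), round foot.
- Spare bracket on the bench: (126,322).
- Green look-alikes: (367,322) and (459,232).
- Trays: black at (158,246), pink at (231,187).

I'll check these in close crops.

```bash
cat > h.py <<'E'
import numpy as np,cv2
from bench import manip, capture, camera_model, order
def ray(c,px):
    px=np.atleast_2d(px).astype(float); f=240/np.tan(np.radians(c["fovy"]/2))
    return np.c_[(px[:,0]-c["cx"])/f,(px[:,1]-c["cy"])/f,np.ones(len(px))]
def onplane(c,px,z):
    T=np.array(c["T"]); d=ray(c,px)@T[:3,:3].T; o=T[:3,3]
    return o+d*((z-o[2])/d[:,2:3])
def proj(c,P):
    T=np.array(c["T"]); f=240/np.tan(np.radians(c["fovy"]/2)); p=(np.atleast_2d(P)-T[:3,3])@T[:3,:3]
    return np.c_[c["cx"]+f*p[:,0]/p[:,2],c["cy"]+f*p[:,1]/p[:,2]]
E
python3 - <<'E'
import cv2,numpy as np
a=cv2.imread("pics/scene0.png");b=cv2.imread("pics/side0.png")
cr=lambda im,x,y,w,h,s:cv2.resize(im[y:y+h,x:x+w],None,fx=s,fy=s,interpolation=cv2.INTER_CUBIC)
c1=cr(a,415,255,100,100,4);c2=cr(b,260,150,100,75,4);c2=cv2.copyMakeBorder(c2,0,100,0,0,0)
cv2.imwrite("pics/c1.png",np.hstack([c1,c2]))
c1=cr(a,90,200,135,90,4.44)
cv2.imwrite("pics/c2.png",c1)
E
```

```text
(no output)
```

View pics/c1.png

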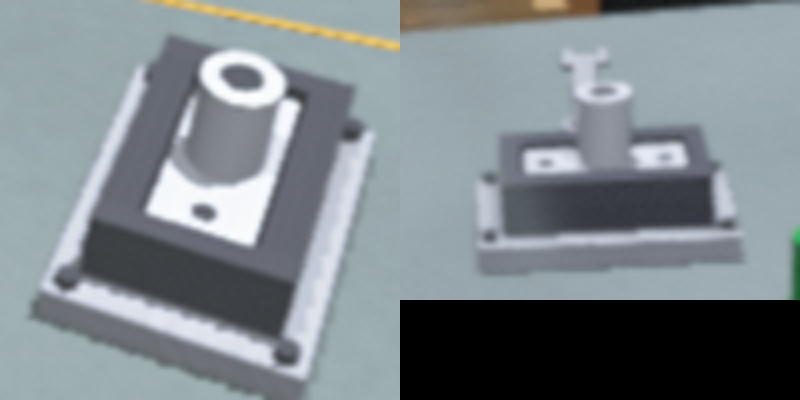

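View pics/c2.png

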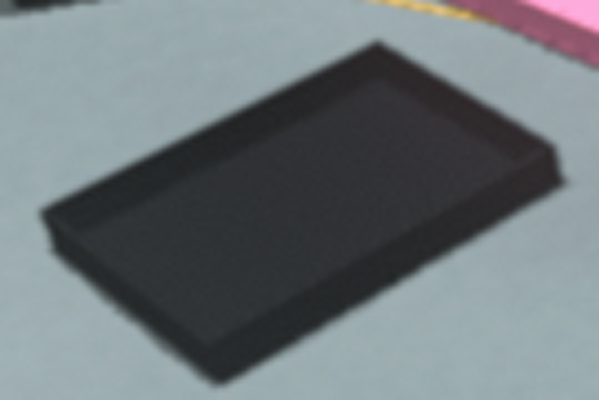

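The crops confirm it. The right die holds the oblong foot with two screw holes, its boss top at scene (475,274) and side (310,172). The black tray is empty. Next, positions.

```bash
python3 - <<'E'
from h import *
S=camera_model("scene");D=camera_model("side")
u=lambda p,o,s:(np.array(p,float)+.5)/s-.5+np.array(o)
bs=u([[242,79]],(415,255),4);bd=u([[203,92]],(260,150),4)
p1=onplane(S,bs,93);p2=onplane(D,bd,93);print("boss",p1,p2)
f=240/np.tan(np.radians(S["fovy"]/2))
# triangulate
def tri(a,b):
    A=[];y=[]
    for c,p in((S,a),(D,b)):
        T=np.array(c["T"]);d=T[:3,:3]@ray(c,p)[0];d/=np.linalg.norm(d);M=np.eye(3)-np.outer(d,d);A.append(M);y.append(M@T[:3,3])
    return np.linalg.lstsq(np.vstack(A),np.hstack(y),rcond=None)[0]
print("tri",tri(bs,bd))
def rect(n,P):
    P=P[:,:2];e=np.roll(P,-1,0)-P
    print(n,"c",P.mean(0).round(1),"len",np.linalg.norm(e,axis=1).round(1),"ang",(np.degrees(np.arctan2(e[:,1],e[:,0]))).round(1))
rect("block S",onplane(S,u([[95,218],[297,277],[355,88],[170,37]],(415,255),4),52))
rect("foot S",onplane(S,u([[147,213],[252,246],[300,98],[200,75]],(415,255),4),48))
rect("shoe base S",onplane(S,u([[32,318],[305,398],[373,135],[140,66]],(415,255),4),9))
rect("block D",onplane(D,u([[101,172],[312,172],[302,126],[101,128]],(260,150),4),52))
rect("shoe D",onplane(D,u([[79,240],[342,234],[316,165],[79,175]],(260,150),4),18))
# tray
im=cv2.imread("pics/side0.png");m=(im.max(2)<55).astype(np.uint8);m[:330]=0;m[:,:320]=0
cs=max(cv2.findContours(m,0,2)[0],key=cv2.contourArea);q=cv2.approxPolyDP(cs,8,True)[:,0];print(q.tolist(),cv2.contourArea(cs))
rect("tray rim S",onplane(S,u([[40,212],[215,347],[553,148],[380,40]],(90,200),4.44),25))
rect("tray rim D",onplane(D,[[350,345],[337,437],[491,447],[478,354]],25))
print(tri(u([[40,212]],(90,200),4.44),[[337,437]]))
# cap
print("cap",onplane(S,[[283,258]],93), onplane(D,[[375.5,232]],93))
E
```

```text
boss [[497.73249152 321.69703003  93.        ]] [[498.07410253 318.80398393  93.        ]]
tri [498.11520924 321.46126613  92.55142032]
block S c [496.  323.3] len [ 80.4 125.1  82.  127.9] ang [ 85.6 172.8 -96.4  -6.4]
foot S c [495.5 322.2] len [42.8 99.5 43.5 96. ] ang [ 83.5 173.3 -91.8  -6.4]
shoe base S c [494.9 323.2] len [110.  169.  109.2 177.9] ang [ 87.2 173.7 -97.5  -6.5]
block D c [499.  328.7] len [128.   75.7 128.9  72.9] ang [-14.1  81.6 167.2 -97.5]
shoe D c [497.3 324.1] len [159.  109.2 155.2 101.2] ang [-10.7  85.  172.1 -96.9]
[[348, 344], [335, 436], [493, 457], [478, 356]] 14211.5
tray rim S c [ 519. -315.] len [150.4 185.  148.4 189.2] ang [  70.   160.3 -111.6  -20.3]
tray rim D c [ 514.8 -327. ] len [160.1 174.9 154.2 181.8] ang [-110.   -16.4   67.4  161.6]
[ 475.70701663 -418.6533228     9.39557744]
cap [[562.31195484   1.17835065  93.        ]] [[558.71693215 -15.09734384  93.        ]]
```

```bash
python3 - <<'E'
from h import *
from scipy.spatial.transform import Rotation as R
s=manip.read_state();w,x,y,z=s["orientation"];M=R.from_quat([x,y,z,w]).as_matrix();print(M.round(4));
a=np.degrees(np.arctan2(M[1,2],M[0,2]));print("jaw",a)
# correct to pointing down and jaw at 83.3 or -96.7
for t in (83.3,-96.7):
    j=np.array([np.cos(np.radians(t)),np.sin(np.radians(t)),0]);X=np.array([0,0,-1.]);G=np.c_[X,np.cross(j,X),j]
    print(t,(np.degrees(R.from_matrix(G@M.T).as_rotvec())/6).round(3))
print(np.array(s["eef_pos"]).round(1),s["time_s"])
E
```

```text
[[-3.000e-04 -9.677e-01  2.520e-01]
 [-1.400e-03  2.520e-01  9.677e-01]
 [-1.000e+00 -0.000e+00 -1.400e-03]]
jaw 75.40136188412954
83.3 [ 0.014 -0.002  1.316]
-96.7 [-4.0000e-03 -2.1000e-02 -2.8684e+01]
[170.  652.9 291.5] 0.15
```

jog_arm([
  {"travel":[2.3,-2.3,-0.4],"delta_rot":[0,0,0.1],"grip":0},
  {"travel":[2.3,-2.3,-0.4],"delta_rot":[0,0,0.1],"grip":0},
  {"travel":[2.3,-2.3,-0.4],"delta_rot":[0,0,0.1],"grip":0},
  {"travel":[2.3,-2.3,-0.4],"delta_rot":[0,0,0.1],"grip":0},
  {"travel":[2.3,-2.3,-0.4],"delta_rot":[0,0,0.1],"grip":0},
  {"travel":[2.3,-2.3,-0.4],"delta_rot":[0,0,0.1],"grip":0},
  {"travel":[2.3,-2.3,-0.4],"delta_rot":[0,0,0.1],"grip":0},
  {"travel":[2.3,-2.3,-0.4],"delta_rot":[0,0,0.1],"grip":0},
  {"travel":[2.3,-2.3,-0.4],"delta_rot":[0,0,0.1],"grip":0},
  {"travel":[2.3,-2.3,-0.4],"delta_rot":[0,0,0.1],"grip":0},
  {"travel":[2.3,-2.3,-0.4],"delta_rot":[0,0,0.1],"grip":0},
  {"travel":[2.3,-2.3,-0.4],"delta_rot":[0,0,0.1],"grip":0},
  {"travel":[2.3,-2.3,-0.4],"delta_rot":[0,0,0.1],"grip":0},
  {"travel":[2.9,-3.3,-1.0],"delta_rot":[0,0,0.0],"grip":0},
  {"travel":[0,0,0],"delta_rot":[0,0,0],"grip":0},
  {"travel":[0,0,0],"delta_rot":[0,0,0],"grip":0},
  {"travel":[0,0,0],"delta_rot":[0,0,0],"grip":0},
])

```text
time_s: 1.57
eef_pos: [495.7, 323.8, 230.7]
orientation: [0.529, -0.469, 0.529, 0.47]
ft_force: [-0.8, 1.3, 0.3]
finger_gap: 86.9
```

```bash
python3 - <<'E'
from h import *
from scipy.spatial.transform import Rotation as R
s=manip.read_state();c=camera_model("wrist");im=capture("wrist");cv2.imwrite("pics/w1.png",im[:,:,::-1])
np.save("w1T.npy",c["T"])
w,x,y,z=s["orientation"];M=R.from_quat([x,y,z,w]).as_matrix()
print(np.array(s["eef_pos"]).round(1),s["time_s"],np.degrees(np.arctan2(M[1,2],M[0,2])),M[:,0].round(4))
for t in ((498,321,93),(498,321,48)):
  p=np.linalg.inv(c["T"])@np.r_[t,1];f=240/np.tan(np.radians(c["fovy"]/2));r=np.hypot(p[0],p[1]);th=np.arctan2(r,p[2]);print(c["cx"]+f*th*p[0]/r,c["cy"]+f*th*p[1]/r)
E
```

```text
[495.7 323.8 230.7] 1.5667 83.17324553940225 [-1.e-03  1.e-04 -1.e+00]
316.4005623909821 260.1700298309531
316.622165787223 239.7962694309692
```

View pics/w1.png

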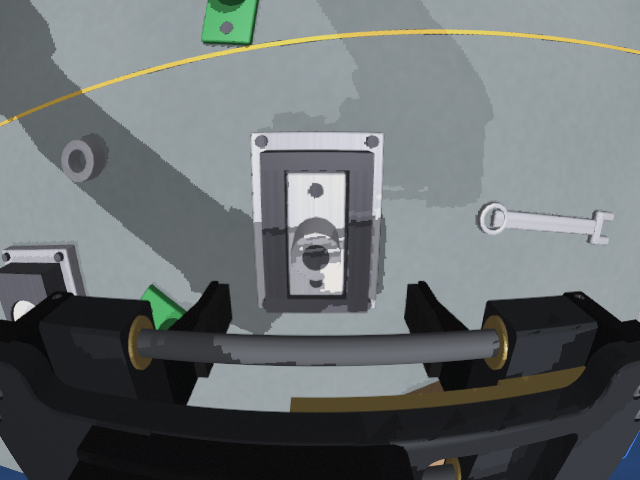

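Wrist view: the die is aligned with the jaws and the boss top centre is at (316,258), against a predicted (316,260). I'll go part way down and re-read.

jog_arm([
  {"travel":[0,0,-1.5],"delta_rot":[0,0,0],"grip":0},
  {"travel":[0,0,-1.5],"delta_rot":[0,0,0],"grip":0},
  {"travel":[0,0,-1.5],"delta_rot":[0,0,0],"grip":0},
  {"travel":[0,0,0],"delta_rot":[0,0,0],"grip":0},
  {"travel":[0,0,0],"delta_rot":[0,0,0],"grip":0},
  {"travel":[0,0,0],"delta_rot":[0,0,0],"grip":0},
])

```text
time_s: 2.12
eef_pos: [495.7, 324.9, 186.9]
orientation: [0.529, -0.47, 0.528, 0.47]
ft_force: [0.4, 0.7, 1.0]
finger_gap: 87.0
```

```bash
python3 - <<'E'
from h import *
s=manip.read_state();c=camera_model("wrist");im=capture("wrist");cv2.imwrite("pics/w2.png",im[:,:,::-1])
print(np.array(s["eef_pos"]).round(1),s["time_s"],np.array(s["qvel"]).round(3))
T=np.array(c["T"]);f=240/np.tan(np.radians(c["fovy"]/2))
def pj(t):
  p=np.linalg.inv(T)@np.r_[t,1];r=np.hypot(p[0],p[1]);th=np.arctan2(r,p[2]);return (c["cx"]+f*th*p[0]/r,c["cy"]+f*th*p[1]/r)
for t in ((498,321,93),(508,321,93),(498,331,93)): print(t,np.round(pj(t),1))
E
```

```text
[495.7 324.9 186.9] 2.1167 [ 0.006 -0.01   0.005 -0.006  0.001 -0.004 -0.   ]
(498, 321, 93) [313.8 287.9]
(508, 321, 93) [315.9 304. ]
(498, 331, 93) [331.9 286. ]
```

View pics/w2.png

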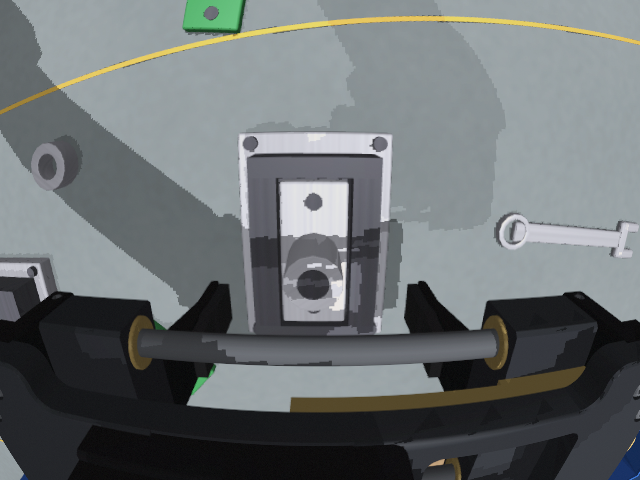

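Boss hole at (313.5,285) puts the boss at about (496.5, 321). I need about +1 mm in x, −4 mm in y and −59 mm in z.

jog_arm([
  {"travel":[0.1,-0.4,0],"delta_rot":[0,0,0],"grip":0},
  {"travel":[0,0,-1.0],"delta_rot":[0,0,0],"grip":0},
  {"travel":[0,0,-1.0],"delta_rot":[0,0,0],"grip":0},
  {"travel":[0,0,-1.0],"delta_rot":[0,0,0],"grip":0},
  {"travel":[0,0,-1.0],"delta_rot":[0,0,0],"grip":0},
  {"travel":[0,0,0],"delta_rot":[0,0,0],"grip":0},
  {"travel":[0,0,0],"delta_rot":[0,0,0],"grip":0},
])

```text
time_s: 2.75
eef_pos: [496.4, 319.4, 144.7]
orientation: [0.528, -0.469, 0.53, 0.47]
ft_force: [0.5, 0.3, 0.1]
finger_gap: 87.0
```

jog_arm([
  {"travel":[0,0.15,-0.8],"delta_rot":[0,0,0],"grip":0},
  {"travel":[0,0,-0.8],"delta_rot":[0,0,0],"grip":0},
  {"travel":[0,0,0],"delta_rot":[0,0,0],"grip":0},
  {"travel":[0,0,0],"delta_rot":[0,0,0],"grip":0},
])

```text
time_s: 3.08
eef_pos: [496.6, 321.1, 129.4]
orientation: [0.528, -0.469, 0.529, 0.47]
ft_force: [-0.2, -0.6, 0.4]
finger_gap: 87.0
```

```bash
python3 - <<'E'
from h import *
from scipy.spatial.transform import Rotation as R
s=manip.read_state();c=camera_model("wrist");im=capture("wrist");cv2.imwrite("pics/w3.png",im[:,:,::-1])
im=capture("scene");cv2.imwrite("pics/s3.png",cv2.resize(im[200:370,400:560,::-1],None,fx=3.5,fy=3.5))
w,x,y,z=s["orientation"];M=R.from_quat([x,y,z,w]).as_matrix()
print(np.array(s["eef_pos"]).round(1),M.round(3).tolist())
E
```

```text
[496.6 321.1 129.4] [[-0.001, -0.993, 0.118], [-0.001, 0.118, 0.993], [-1.0, 0.001, -0.001]]
```

View pics/w3.png

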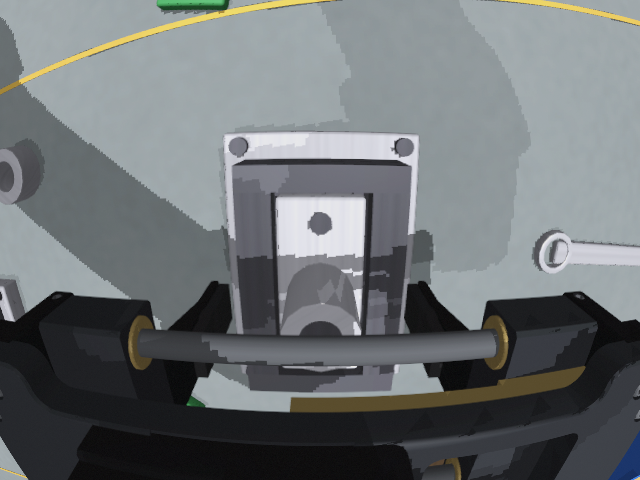

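View pics/s3.png

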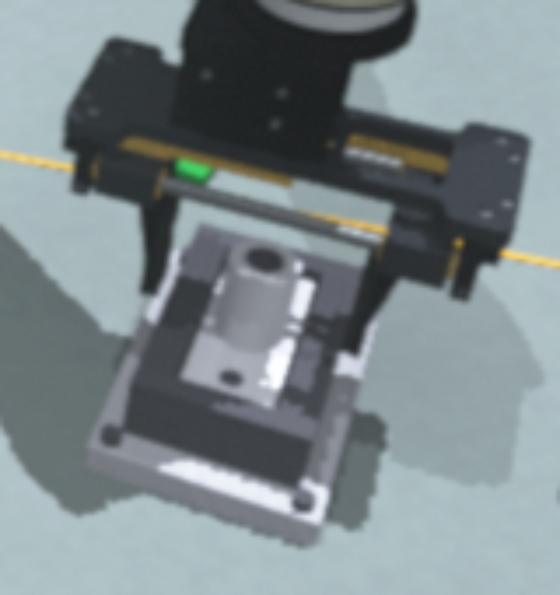

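The boss, at wrist (320,325), stands centred between the fingers, and in the scene crop the fingers straddle it along the die's short side. Closing.

jog_arm([
  {"travel":[0,0,0],"delta_rot":[0,0,0],"grip":0.3},
  {"travel":[0,0,0],"delta_rot":[0,0,0],"grip":0.5},
  {"travel":[0,0,0],"delta_rot":[0,0,0],"grip":0.7},
  {"travel":[0,0,0],"delta_rot":[0,0,0],"grip":1},
  {"travel":[0,0,0],"delta_rot":[0,0,0],"grip":1},
  {"travel":[0,0,0],"delta_rot":[0,0,0],"grip":1},
  {"travel":[0,0,0],"delta_rot":[0,0,0],"grip":1},
  {"travel":[0,0,0],"delta_rot":[0,0,0],"grip":1},
  {"travel":[0,0,0],"delta_rot":[0,0,0],"grip":1},
])

```text
time_s: 3.93
eef_pos: [496.9, 321.3, 130.0]
orientation: [0.529, -0.469, 0.529, 0.47]
ft_force: [0.3, 3.7, 0.5]
finger_gap: 35.1
```

jog_arm([
  {"travel":[0,0,0],"delta_rot":[0,0,0],"grip":1},
  {"travel":[0,0,0],"delta_rot":[0,0,0],"grip":1},
  {"travel":[0,0,0],"delta_rot":[0,0,0],"grip":1},
])

```text
time_s: 4.18
eef_pos: [496.9, 321.5, 130.1]
orientation: [0.529, -0.469, 0.529, 0.47]
ft_force: [0.5, 0.6, 0.5]
finger_gap: 33.1
```

jog_arm([
  {"travel":[0,0,0.5],"delta_rot":[0,0,0],"grip":1},
  {"travel":[0,0,0.5],"delta_rot":[0,0,0],"grip":1},
  {"travel":[0,0,1],"delta_rot":[0,0,0],"grip":1},
  {"travel":[0,0,1],"delta_rot":[0,0,0],"grip":1},
  {"travel":[0,0,1],"delta_rot":[0,0,0],"grip":1},
  {"travel":[0,0,0],"delta_rot":[0,0,0],"grip":1},
  {"travel":[0,0,0],"delta_rot":[0,0,0],"grip":1},
])

```text
time_s: 4.77
eef_pos: [497.4, 321.4, 171.2]
orientation: [0.53, -0.47, 0.528, 0.469]
ft_force: [-1.2, -0.1, -2.3]
finger_gap: 33.2
```

```bash
python3 - <<'E'
from h import *
im=capture("scene");cv2.imwrite("pics/s4.png",cv2.resize(im[180:360,400:560,::-1],None,fx=3.3,fy=3.3))
s=manip.read_state();print(s["finger_gap"],s["ft_force"])
E
```

```text
33.25393552047149 [ 0.28979477  0.15504566 -2.47439866]
```

View pics/s4.png

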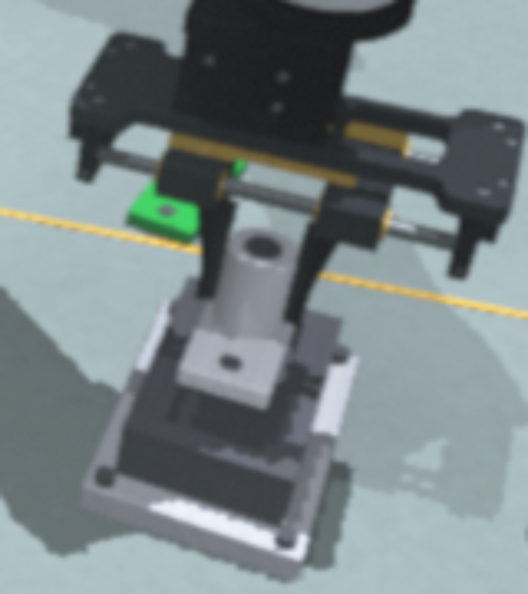

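The bracket is out of the die and held level (gap 33 mm, −2.5 N of weight). I'll raise it and carry it across.

jog_arm([
  {"travel":[0,0,1.5],"delta_rot":[0,0,0],"grip":1},
  {"travel":[0,0,2.2],"delta_rot":[0,0,0],"grip":1},
  {"travel":[0,0,2.2],"delta_rot":[0,0,0],"grip":1},
  {"travel":[0,0,2.2],"delta_rot":[0,0,0],"grip":1},
  {"travel":[0,-0.8,1.5],"delta_rot":[0,0,0],"grip":1},
  {"travel":[0,-1.6,0],"delta_rot":[0,0,0],"grip":1},
  {"travel":[0,-2.4,0],"delta_rot":[0,0,-0.1],"grip":1},
  {"travel":[0,-2.4,0],"delta_rot":[0,0,-0.1],"grip":1},
  {"travel":[0,-2.4,0],"delta_rot":[0,0,-0.1],"grip":1},
  {"travel":[0,-2.4,0],"delta_rot":[0,0,-0.1],"grip":1},
  {"travel":[0,-2.4,0],"delta_rot":[0,0,-0.1],"grip":1},
  {"travel":[0,-2.4,0],"delta_rot":[0,0,-0.1],"grip":1},
  {"travel":[0,-2.4,0],"delta_rot":[0,0,-0.1],"grip":1},
  {"travel":[0,-2.4,0],"delta_rot":[0,0,-0.1],"grip":1},
  {"travel":[0,-2.4,0],"delta_rot":[0,0,-0.1],"grip":1},
  {"travel":[0,-2.4,0],"delta_rot":[0,0,-0.1],"grip":1},
  {"travel":[0,-2.4,0],"delta_rot":[0,0,-0.1],"grip":1},
  {"travel":[0,-1.5,0],"delta_rot":[0,0,0],"grip":1},
  {"travel":[0,0,0],"delta_rot":[0,0,0],"grip":1},
])

```text
time_s: 6.4
eef_pos: [495.4, 12.9, 264.6]
orientation: [0.555, -0.436, 0.558, 0.436]
ft_force: [-0.7, 0.1, -2.2]
finger_gap: 33.3
```

jog_arm([
  {"travel":[0,-1.2,0],"delta_rot":[0,0,0],"grip":1},
  {"travel":[0.2,-2.4,0],"delta_rot":[0,0,-0.1],"grip":1},
  {"travel":[0.2,-2.4,0],"delta_rot":[0,0,-0.1],"grip":1},
  {"travel":[0.2,-2.4,0],"delta_rot":[0,0,-0.1],"grip":1},
  {"travel":[0.2,-2.4,0],"delta_rot":[0,0,-0.1],"grip":1},
  {"travel":[0.2,-2.4,0],"delta_rot":[0,0,-0.1],"grip":1},
  {"travel":[0.2,-2.4,0],"delta_rot":[0,0,-0.1],"grip":1},
  {"travel":[0.2,-2.4,0],"delta_rot":[0,0,-0.1],"grip":1},
  {"travel":[0.2,-2.4,0],"delta_rot":[0,0,-0.1],"grip":1},
  {"travel":[0.2,-2.4,0],"delta_rot":[0,0,-0.1],"grip":1},
  {"travel":[0.2,-2.4,0],"delta_rot":[0,0,-0.1],"grip":1},
  {"travel":[0.2,-2.4,0],"delta_rot":[0,0,-0.1],"grip":1},
  {"travel":[0.2,-2.4,0],"delta_rot":[0,0,-0.1],"grip":1},
  {"travel":[0,-1.8,0],"delta_rot":[0,0,0],"grip":1},
  {"travel":[0,-1,0],"delta_rot":[0,0,0],"grip":1},
  {"travel":[0,0,0],"delta_rot":[0,0,0],"grip":1},
  {"travel":[0,0,0],"delta_rot":[0,0,0],"grip":1},
  {"travel":[0,0,0],"delta_rot":[0,0,0],"grip":1},
])

```text
time_s: 7.9
eef_pos: [521.1, -307.9, 265.4]
orientation: [0.581, -0.402, 0.581, 0.404]
ft_force: [-0.1, 0.7, -2.7]
finger_gap: 33.3
```

```bash
python3 - <<'E'
from h import *
from scipy.spatial.transform import Rotation as R
s=manip.read_state()
w,x,y,z=s["orientation"];M=R.from_quat([x,y,z,w]).as_matrix()
print(np.array(s["eef_pos"]).round(1),M.round(3).tolist(),np.array(s["q"]).round(2))
for n in("scene","side"):cv2.imwrite(f"pics/{n}5.png",capture(n)[:,:,::-1])
E
```

```text
[ 521.1 -307.9  265.4] [[-0.001, -0.937, 0.35], [0.002, 0.35, 0.937], [-1.0, 0.001, 0.002]] [ 0.18  0.39  0.38  1.75 -0.17  1.03  1.83]
```

View pics/scene5.png

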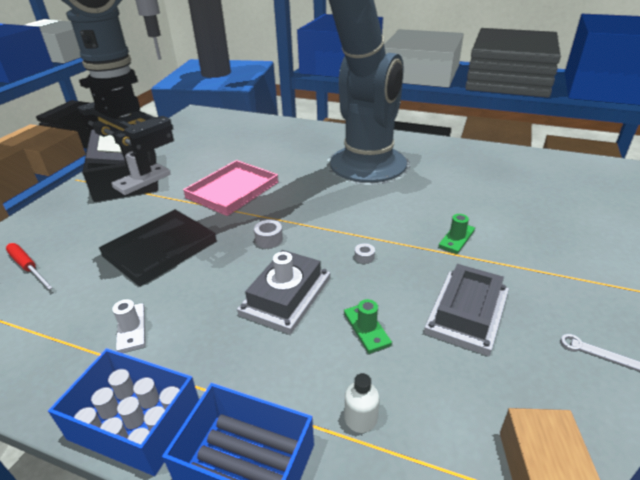

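View pics/side5.png

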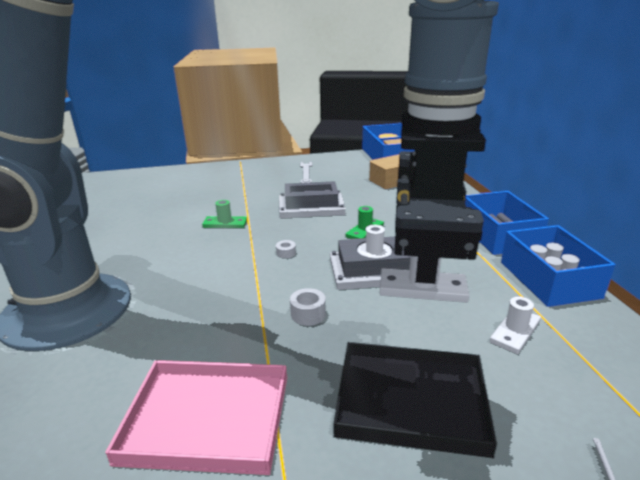

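The bracket is held level over the black tray. The bracket's die is empty and the cap is still in its own die at scene (283,265). Going down.

jog_arm([
  {"travel":[0,-0.5,-1],"delta_rot":[0,0,0],"grip":1},
  {"travel":[0,-0.5,-2],"delta_rot":[0,0,0],"grip":1},
  {"travel":[0,0,-2],"delta_rot":[0,0,0],"grip":1},
  {"travel":[0,0,-2],"delta_rot":[0,0,0],"grip":1},
  {"travel":[0,0,-2],"delta_rot":[0,0,0],"grip":1},
  {"travel":[0,0,-2],"delta_rot":[0,0,0],"grip":1},
  {"travel":[0,0,-1.5],"delta_rot":[0,0,0],"grip":1},
  {"travel":[0,0,-1],"delta_rot":[0,0,0],"grip":1},
  {"travel":[0,0,0],"delta_rot":[0,0,0],"grip":1},
  {"travel":[0,0,0],"delta_rot":[0,0,0],"grip":1},
  {"travel":[0,0,0],"delta_rot":[0,0,0],"grip":1},
])

```text
time_s: 8.92
eef_pos: [521.5, -320.2, 131.9]
orientation: [0.582, -0.403, 0.581, 0.402]
ft_force: [0.3, 0.7, -2.4]
finger_gap: 33.3
```

```bash
python3 - <<'E'
from h import *
a=capture("scene")[120:300,60:240,::-1];b=capture("side")[290:470,310:530,::-1]
cv2.imwrite("pics/d6.png",np.hstack([cv2.resize(a,None,fx=2,fy=2),cv2.resize(b,None,fx=2,fy=2)]))
E
```

```text
(no output)
```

View pics/d6.png

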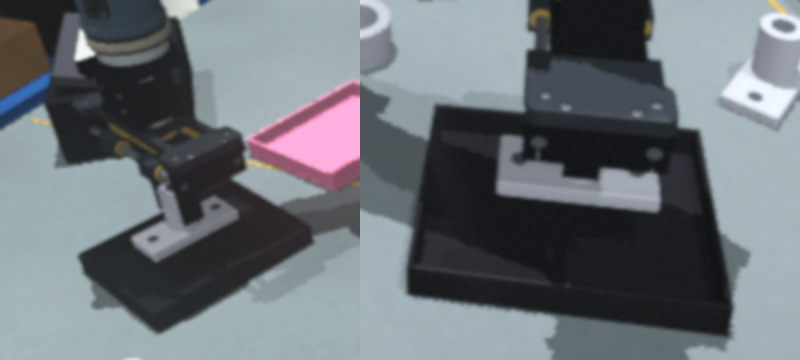

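The foot is centred over the tray in both views, about 34 mm above its floor. Lowering slowly.

jog_arm([
  {"travel":[0,0,-1],"delta_rot":[0,0,0],"grip":1},
  {"travel":[0,0,-1],"delta_rot":[0,0,0],"grip":1},
  {"travel":[0,0,-0.5],"delta_rot":[0,0,0],"grip":1},
  {"travel":[0,0,-0.2],"delta_rot":[0,0,0],"grip":1},
  {"travel":[0,0,0],"delta_rot":[0,0,0],"grip":1},
  {"travel":[0,0,0],"delta_rot":[0,0,0],"grip":1},
  {"travel":[0,0,0],"delta_rot":[0,0,0],"grip":1},
])

```text
time_s: 9.6
eef_pos: [521.1, -320.0, 104.2]
orientation: [0.581, -0.403, 0.581, 0.402]
ft_force: [1.7, -0.4, -2.3]
finger_gap: 33.4
```

jog_arm([
  {"travel":[0,0,-0.2],"delta_rot":[0,0,0],"grip":1},
  {"travel":[0,0,-0.2],"delta_rot":[0,0,0],"grip":1},
  {"travel":[0,0,-0.1],"delta_rot":[0,0,0],"grip":1},
  {"travel":[0,0,0],"delta_rot":[0,0,0],"grip":1},
  {"travel":[0,0,0],"delta_rot":[0,0,0],"grip":1},
])

```text
time_s: 10.02
eef_pos: [520.9, -319.8, 98.9]
orientation: [0.581, -0.402, 0.581, 0.403]
ft_force: [-0.5, -0.4, -2.2]
finger_gap: 33.3
```

jog_arm([
  {"travel":[0,0,-0.1],"delta_rot":[0,0,0],"grip":1},
  {"travel":[0,0,0],"delta_rot":[0,0,0],"grip":1},
  {"travel":[0,0,0],"delta_rot":[0,0,0],"grip":1},
])

```text
time_s: 10.27
eef_pos: [521.0, -319.8, 98.1]
orientation: [0.581, -0.403, 0.581, 0.402]
ft_force: [-0.3, -0.4, -2.8]
finger_gap: 33.2
```

jog_arm([
  {"travel":[0,0,-0.1],"delta_rot":[0,0,0],"grip":1},
  {"travel":[0,0,0],"delta_rot":[0,0,0],"grip":1},
  {"travel":[0,0,0],"delta_rot":[0,0,0],"grip":1},
])

```text
time_s: 10.52
eef_pos: [521.0, -319.8, 98.0]
orientation: [0.581, -0.403, 0.581, 0.403]
ft_force: [-2.9, 2.2, 3.4]
finger_gap: 33.6
```

Contact: the force went from −2.5 to +3.4 N at the expected height (TCP z 98). Opening gently.

jog_arm([
  {"travel":[0,0,0],"delta_rot":[0,0,0],"grip":0.58},
  {"travel":[0,0,0],"delta_rot":[0,0,0],"grip":0.55},
  {"travel":[0,0,0],"delta_rot":[0,0,0],"grip":0.5},
  {"travel":[0,0,0],"delta_rot":[0,0,0],"grip":0.4},
  {"travel":[0,0,0],"delta_rot":[0,0,0],"grip":0.2},
  {"travel":[0,0,0],"delta_rot":[0,0,0],"grip":0.2},
  {"travel":[0,0,0],"delta_rot":[0,0,0],"grip":0.2},
  {"travel":[0,0,0],"delta_rot":[0,0,0],"grip":0.2},
])

```text
time_s: 11.18
eef_pos: [520.9, -319.8, 96.9]
orientation: [0.581, -0.402, 0.581, 0.403]
ft_force: [0.6, -0.5, -0.7]
finger_gap: 66.2
```

jog_arm([
  {"travel":[0,0,0.7],"delta_rot":[0,0,0],"grip":0.2},
  {"travel":[0,0,1.5],"delta_rot":[0,0,0],"grip":0.2},
  {"travel":[0,0,2],"delta_rot":[0,0,0],"grip":0.2},
  {"travel":[0,0,2],"delta_rot":[0,0,0],"grip":0.2},
  {"travel":[0,0,2],"delta_rot":[0,0,0],"grip":0.2},
  {"travel":[0,0,2],"delta_rot":[0,0,0],"grip":0.2},
  {"travel":[0,0,2],"delta_rot":[0,0,0],"grip":0.2},
  {"travel":[0,0,2],"delta_rot":[0,0,0],"grip":0.2},
  {"travel":[0,0,1],"delta_rot":[0,0,0],"grip":0.2},
  {"travel":[0,0,0],"delta_rot":[0,0,0],"grip":0.2},
  {"travel":[0,0,0],"delta_rot":[0,0,0],"grip":0.2},
])

```text
time_s: 12.1
eef_pos: [520.8, -319.7, 249.1]
orientation: [0.581, -0.403, 0.581, 0.402]
ft_force: [0.6, 0.8, -0.3]
finger_gap: 69.9
```

```bash
python3 - <<'E'
from h import *
S=camera_model("scene")
s0=capture("scene");a=s0[120:300,60:240,::-1];b=capture("side")[290:470,310:530,::-1]
cv2.imwrite("pics/d7.png",np.hstack([cv2.resize(a,None,fx=2,fy=2),cv2.resize(b,None,fx=2,fy=2)]))
old=cv2.imread("pics/scene0.png")[:,:,::-1]
d=np.abs(s0.astype(int)-old).max(2)[240:335,232:335];print("cap die diff px>40:",(d>40).sum())
print("pred boss top",proj(S,[521,-320,61]),proj(camera_model("side"),[521,-320,61]), "tray floor rect z4")
print(manip.read_state()["ft_force"],manip.read_state()["time_s"])
E
```

```text
cap die diff px>40: 0
pred boss top [[151.26513141 226.13986319]] [[417.56202089 365.22976285]] tray floor rect z4
[ 0.43781641 -0.3808153  -0.1421535 ] 12.2
```

View pics/d7.png

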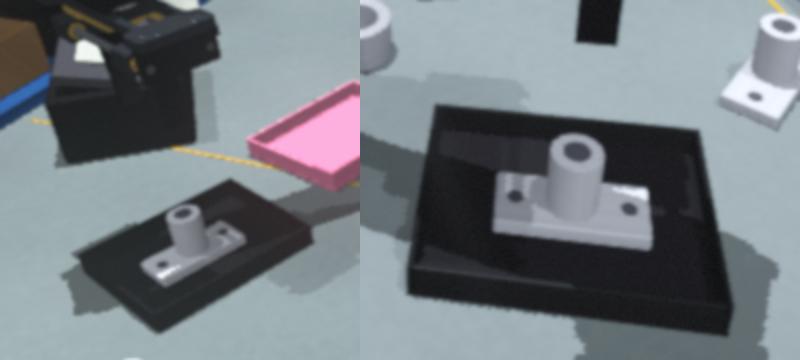

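The bracket stands upright and flat inside the black tray. Its boss top is at scene (152,226) and side (417,365), which matches the prediction. The gripper is clear, so I'm handing in.

```bash
python3 -c "
from bench import order
print(order.sign_off())"
```

```text
the job is handed in; nothing more can be done
None
```

I took the oblong-foot bracket out of its die and set it down upright on its foot in the black tray. I handed the job in about 12.2 s into the 40 s allowed; the sign-off gives no verdict.

- **Grasp and lift:** I gripped the boss across the die's short side. The lift showed about 2.5 N of weight, and the gap stayed near 33 mm all the way.
- **Set-down:** The foot met the tray floor at the expected height, with the force reading going from about −2.5 to +3.4 N. I then opened the fingers gently and backed straight up.
- **Last checks:** Both views show the bracket flat and upright well inside the walls. Its boss top is within about 1 px of where I predicted it. The wrist force is near zero and the gripper is about 80 mm above the bracket.
- **The cap:** No pixels changed by more than the threshold around the cap's die compared with the first picture, so it has not moved.
- **Disagreements:** The side view put the tray centre about 12 mm from where the scene view did, and early hand-picked cap positions differed by about 16 mm. I used the scene view for the tray and aimed slightly towards the side view; the difference is well inside the tolerance. The arm also missed small jog steps by 1–5 mm, which I corrected before gripping.

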